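# Stamp a leaf, then index the dividing plate to its third stop and hold it

### The arm

A 6-joint arm with a two-finger parallel gripper is mounted at the origin on the work surface. World frame = base frame: x ahead of the robot, y to its left, z up, the work surface at z = 0. Lengths are in m, angles in rad, forces in N, time in s.
With the tool pointing down it reaches from about 0.275 to 0.75 m from the base axis. Payload 10.2 kg.
Tool frame: the origin (TCP) lies midway between the tips of the shut fingers; the grasp point (between the pads) lies 19 mm behind it (env.hold_point_z is the distance from the TCP to the grasp point, in m); x points along the fingers, z is the direction in which the jaws open and shut, and the axes are right-handed (so a half turn about x gives the same grasp; the last joint's range is limited). The gripper opens to 85 mm and grips with 20 to 120 N. Pads are 22 mm wide; open, the fingers measure 114 mm over their backs; the gripper's body (76 mm by 85 mm) begins 54 mm behind the grasp point. The pads swing forward as they close: fully open they stand 13 mm farther back than shut.
Start: joints at [1.041, 0.313, 1.498, -0, 1.331, -0.223], TCP at [0.159, 0.5, 0.231] pointing down, gripper open.
Joint ranges: [-2.94, 2.94], [-0.97, 2.17], [0.19, 2.56], [-1.23, 4.37], [0.02, 3.11], [-2.88, 2.88]. Speed limits (rad/s): [2.39, 2.39, 3.01, 3.14, 3.14, 3.14].

### API

Orientations are given as a unit quaternion [x, y, z, w].
In Python, from bench import env, kinematics, monitor, eyes, job gives the robot as it stands. The module is installed in compiled form; this text tells all that it offers. Calls block until the motion is done:
- env.reach(position, orientation): joint-space move of the TCP to a pose.
- env.movel(position, velocity=0.15, frame=None, guard=None): straight line of the TCP; frame=None keeps the orientation; velocity is the mean speed in m/s. With guard (N) it stops when the force on the tool has changed by that much, and returns True; else False.
- env.set_joints(angles): joint-space move.
- env.release() and env.close_gripper(effort=None): open the fingers fully, or close them until they stop; effort is the grip in N (None keeps the last).
- env.hold(seconds).
- kinematics.ik(position, orientation): joint angles nearest the present ones, or None.
- monitor.sense(): the state.
- eyes.grab_frame(name): name is "scene" or "top" or "wrist"; returns a dict with "frame" (384x512x3 uint8, red, green, blue), "mtx" (3x3 intrinsics, pixels), "view" (4x4, takes a point from world to camera coordinates). Camera axes: x right, y down, z forward; pixel columns grow to the right and rows downward; lengths in m; the calibration is good to about 2 mm. A picture is of the moment at which its call begins. There is no depth.
A pose or a line that the arm cannot do raises env.MotionError and nothing moves.
- job.hand_in(): hands the job in, once; it reports no verdict.
The state is a dict: "clock": time; "joints": joint angles; "qvel": joint speeds; "joint_efforts": joint torques, N m; "position": TCP position; "ee_rot": TCP orientation; "contact_force": force on the tool from outside, world axes, zero at the start; "ft_torque": the same for the moment, N m; "finger_gap": opening from 0.0 (shut) to 1.0 (fully open).
Only numpy, scipy, OpenCV 4.12 (cv2) and the standard library are available. Lean on these libraries where they do the work, as an engineer would, in place of code of your own. Each camera call takes 0.05 s, during which the arm holds its last target.

### The job

Press the yellow treadle right down to its stop so that the stamp comes down, and let it spring all the way back up. Then take the black knob on the dividing plate and turn it clockwise (seen from above) from its home stop, counting the clicks, to the third stop (pointer at the red mark) without going past it, and finish with the gripper still holding the knob there. Leave the paint pots, cup, dish and tools where they are.

Things in the scene. Friction and masses are not known exactly. Their poses are not given: they have to be found in the camera images.
- stand: stamping stand, fixed: round grey base 236 mm across, 14 mm high, origin at its underside on the plate's axis. Its +y points to the stamp post, 150 mm from the axis, topped by a blue arm (139 mm high); arm and hanging stamp stay 79 mm or more from the axis. Rim marks, 24 degrees apart: white = home, 40 degrees from +x towards +y, then clockwise black, black, red (third stop), black, black.
- plate (a joint): angle of dividing plate and knob, rad: 0 at home (a hard stop), growing clockwise seen from above. Detents every 24 degrees: 0, 0.419, 0.838, 1.257 (third), two more; end at 2.14. About 0.15 N m to pass from one to the next. Starts at home, within 0.1. The plate is a disc 208 mm across, top 32 mm above the table, a black pointer line at its rim.
- knob_grip (a point): where to grip the black bar knob on the middle of the plate (turns with it): a point on the turning axis, 68 mm above the table, 16 mm below the knob's top. The knob is 50 mm long (this point's x axis; white line on the +x half, same direction as the plate's pointer), 16 mm thick (y axis, the way to grip), 42 mm tall; below it a round metal boss 60 mm across, 42 mm above the table.
- treadle: grey base of the treadle, fixed, 190 x 100 x 12 mm, origin at the centre of its underside. The yellow pedal is hinged at its +x end (hinge line along y, at x = 75 mm, 32 mm above the table); its free end, with the black rubber pad, points to the treadle's -x and stands up.
- pedal (a joint): angle of the pedal, rad: 0 up (as it starts), 0.24 fully down at its stop; springs back when let go. It is 160 x 78 mm and slopes up by 0.30 rad when up, by 0.06 rad at the stop. Pressed at the pad it takes about 5 N to start and 11 N at the stop. It drives the stamp down 30 mm.
- pedal_pad (a point): centre of the top of the pad (65 x 66 mm), 120 mm from the hinge line: about 74 mm above the table when up and about 46 mm at the stop (moves with the pedal)
- pot_red: closed round paint pot, red with white cap, 34 mm across, 58 mm tall, origin at the centre of its underside; bystander
- pot_yellow: the same in yellow; bystander
- pot_blue: the same in blue; bystander
- water_cup: white plastic cup, 72 mm across, 85 mm tall, origin under its centre; bystander
- palette_dish: white ceramic dish, 120 mm across, 18 mm tall, origin under its centre; bystander
- brush: paint brush lying on the table along its x axis; bystander
- palette_knife: spatula lying on the table along its x axis; bystander

How it is judged:
By the outcome, as a careful person would: the job done as asked, in the order asked, and still so for the second after the job is handed in, while the arm keeps its last pose, push and grip.
It also fails if it takes over 40 s, if anything falls off the work surface, if the arm or the gripper's body presses on something with over 40 N, if the wrist force passes 120 N, or if a joint passes its speed limit or range.

## Working session

There is one attempt and no reset: what is moved stays moved. The work goes in short steps, each a Python script; the robot and the scene stay as the last script left them, time stands still between calls to the robot, and variables do not carry over. Pictures are saved under pics/ and viewed, and the job is handed in when it is done.

```bash
mkdir -p pics
python3 - <<'E'
from bench import env,monitor,eyes
import cv2,numpy as np
s=monitor.sense();print(s)
print(env.hold_point_z)
for n in("scene","top"):
    f=eyes.grab_frame(n);cv2.imwrite(f"pics/{n}0.png",f["frame"][:,:,::-1]);np.savez(f"{n}0.npz",**f)
    print(n,f["mtx"],f["view"])
E
```

```text
{'clock': 0.0, 'joints': array([ 1.04060135e+00,  3.13450016e-01,  1.49843059e+00, -1.49479207e-05,
        1.33101221e+00, -2.23355480e-01]), 'qvel': array([ 0.00086938, -0.00088077, -0.00017578, -0.00084555, -0.00066472,
        0.00072925]), 'joint_efforts': array([ 5.09329784e-04, -4.12257814e+01, -2.59745425e+01, -1.04892704e-04,
        4.09339409e-03, -4.90583702e-06]), 'position': array([0.15843376, 0.50025245, 0.23073752]), 'ee_rot': array([-0.41790612,  0.57095536,  0.41753139,  0.57011577]), 'contact_force': array([-0.17789228,  0.44834684,  0.02127818]), 'ft_torque': array([ 4.08849167e-05, -8.73438990e-03,  4.25307151e-02]), 'finger_gap': 1.0005339427242277}
0.0187
scene [[380.6195386    0.         254.15541896]
 [  0.         380.6195386  192.18903934]
 [  0.           0.           1.        ]] [[ 0.1782089   0.98394344  0.00984355 -0.09185426]
 [ 0.54081865 -0.08958441 -0.83635508 -0.24777124]
 [-0.82204427  0.1543695  -0.5480997   1.67189597]
 [ 0.          0.          0.          1.        ]]
top [[477.53026118   0.         255.04639537]
 [  0.         477.53026118 193.57769295]
 [  0.           0.           1.        ]] [[ 2.88025810e-02 -9.99584163e-01 -1.38297562e-03 -7.27082993e-04]
 [-9.97469869e-01 -2.86516433e-02 -6.50610737e-02  5.50741502e-01]
 [ 6.49943943e-02  3.25340336e-03 -9.97880326e-01  1.65500450e+00]
 [ 0.00000000e+00  0.00000000e+00  0.00000000e+00  1.00000000e+00]]
```

View pics/top0.png

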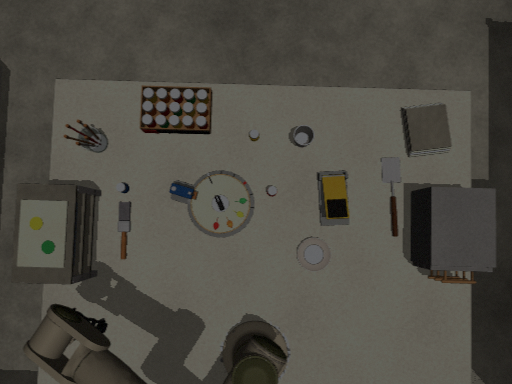

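View pics/scene0.png

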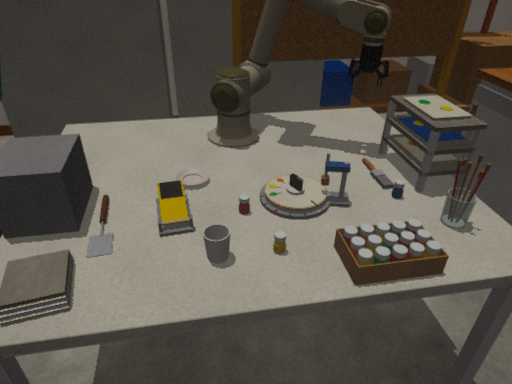

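The top view shows the plate at about (221,203), with the blue stamp arm to its left at (183,190). The treadle is at (334,196), pad at (338,207), so the free end points towards the robot. I'll enlarge both.

```bash
cat > h.py <<'E'
import numpy as np,cv2
def ray(f,uv):
    K=f["mtx"];V=f["view"];R=V[:3,:3];t=V[:3,3]
    d=R.T@np.linalg.inv(K)@np.array([uv[0],uv[1],1.]);return -R.T@t,d
def onz(f,uv,z):
    o,d=ray(f,uv);return o+d*(z-o[2])/d[2]
def proj(f,p):
    c=f["view"][:3,:3]@np.array(p)+f["view"][:3,3];c=f["mtx"]@c;return c[:2]/c[2]
E
python3 - <<'E'
import numpy as np,cv2
im=cv2.imread("pics/top0.png")
a=im[155:255,160:260];b=im[155:255,280:380]
o=np.hstack([cv2.resize(x,(400,400),interpolation=cv2.INTER_CUBIC) for x in(a,b)])
cv2.imwrite("pics/zoom0.png",cv2.convertScaleAbs(o,alpha=1.4))
E
```

```text
(no output)
```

View pics/zoom0.png

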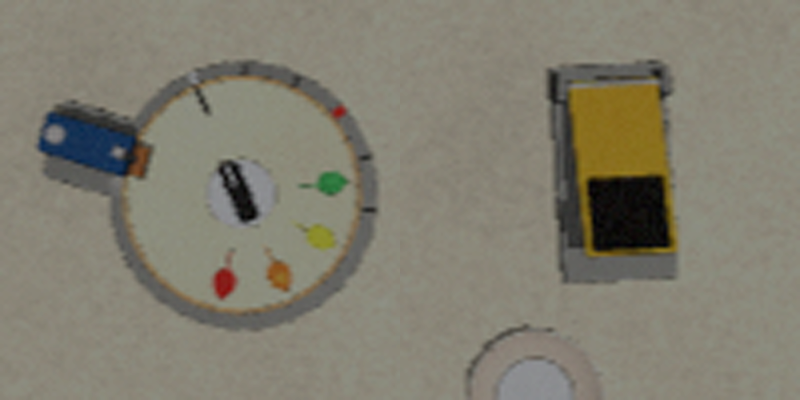

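Run:
```python
import numpy as np,cv2
from h import *
f=dict(np.load("top0.npz"));im=f["frame"];hsv=cv2.cvtColor(im,cv2.COLOR_RGB2HSV)
for uv in[(215,190),(195,205),(190,210),(250,215),(160,230),(193,222),(221,235)]:print(uv,im[uv[1],uv[0]],hsv[uv[1],uv[0]])
crop=im[155:255,160:260]
m=cv2.inRange(im,(105,105,90),(255,255,255)) 
# plate fill
r,g,b=[im[:,:,i].astype(int) for i in range(3)]
blue=((b>r+25)&(b>70));red=((r>g+60)&(r>b+60));yel=((r>b+70)&(g>b+50))
def cents(mask,box,amin=3):
    x0,y0,x1,y1=box;mm=np.zeros_like(mask,np.uint8);mm[y0:y1,x0:x1]=mask[y0:y1,x0:x1]
    n,l,st,c=cv2.connectedComponentsWithStats(mm)
    return [(st[i,4],st[i,:4],c[i].round(2)) for i in range(1,n) if st[i,4]>=amin]
print("blue",cents(blue,(160,155,260,255)));print("red",cents(red,(160,155,260,255)));print("yel",cents(yel,(310,160,360,230),10))
blk=(im.max(2)<45)
print("blk",cents(blk,(175,165,260,240)));print("pad",cents(im.max(2)<38,(325,195,350,220),20))
```

```text
(215, 190) [100 102  89] [ 35  33 102]
(195, 205) [102 102  90] [ 30  30 102]
(190, 210) [66 66 63] [30 12 66]
(250, 215) [69 70 67] [40 11 70]
(160, 230) [99 96 86] [23 33 99]
(193, 222) [73 72 68] [24 17 73]
(221, 235) [69 70 67] [40 11 70]
blue []
red [(np.int32(3), array([244, 182,   2,   2], dtype=int32), array([244.33, 182.33])), (np.int32(21), array([214, 223,   4,   6], dtype=int32), array([215.57, 225.38]))]
yel [(np.int32(456), array([323, 177,  24,  24], dtype=int32), array([334.09, 187.63]))]
blk [(np.int32(3), array([210, 180,   2,   3], dtype=int32), array([210.67, 181.  ])), (np.int32(49), array([175, 182,  19,   7], dtype=int32), array([184.18, 184.92])), (np.int32(18), array([190, 190,   4,   9], dtype=int32), array([191.89, 194.22])), (np.int32(64), array([215, 195,   9,  15], dtype=int32), array([219.36, 202.78])), (np.int32(3), array([251, 207,   3,   1], dtype=int32), array([252., 207.]))]
pad [(np.int32(334), array([327, 199,  20,  19], dtype=int32), array([336.6 , 207.88]))]
```

Run:
```python
import numpy as np,cv2
from h import *
f=dict(np.load("top0.npz"));im=f["frame"]
m=(im.max(2)>84).astype(np.uint8)
n,l=cv2.connectedComponents(m,connectivity=4);p=(l==l[190,215]).astype(np.uint8)
c=max(cv2.findContours(p,cv2.RETR_EXTERNAL,cv2.CHAIN_APPROX_NONE)[0],key=len)
h=cv2.convexHull(c);print(len(c),cv2.boundingRect(c))
P=np.array([onz(f,q[0],.032)[:2] for q in h]);(e,ax,_)=cv2.fitEllipse((P*1000).astype(np.float32));print("plate",e,ax,cv2.minEnclosingCircle((P*1000).astype(np.float32)))
# grey base outer: not-bright region containing ring
g=(im.max(2)<=84).astype(np.uint8);n,l=cv2.connectedComponents(g,connectivity=4);q=(l==l[235,221]).astype(np.uint8)
c=max(cv2.findContours(q,cv2.RETR_EXTERNAL,cv2.CHAIN_APPROX_NONE)[0],key=len)
P=np.array([onz(f,x[0],.014)[:2] for x in c]);
P=P[P[:,1]<e[1]/1000+.03]
(e2,ax2,_)=cv2.fitEllipse((P*1000).astype(np.float32));print("base",e2,ax2)
C=np.array(e)/1000
def ang(uv,z):
    w=onz(f,uv,z)[:2]-C;return w*1000,np.hypot(*w)*1000,np.degrees(np.arctan2(w[1],w[0]))
full=lambda x,y:((x+.5)/4-.5+160,(y+.5)/4-.5+155)
for nm,uv,z in[("red",full(338,112),.014),("white",full(195,78),.014),("b1",full(245,68),.014),("b2",full(296,82),.014),("b4",full(366,157),.014),("b5",full(369,210),.014),("pointer in",full(209,113),.032),("pointer out",full(195,84),.032),("knob",(219.36,202.78),.084),("leaf arm",full(88,143),.139)]:print(nm,*ang(uv,z))
# knob axis
bl=np.zeros_like(g);bl[190:215,210:232]=(im.max(2)<60)[190:215,210:232]
ys,xs=np.nonzero(bl);W=np.array([onz(f,(x,y),.08)[:2] for x,y in zip(xs,ys)]);u,s,v=np.linalg.svd(W-W.mean(0));print(W.mean(0),np.degrees(np.arctan2(v[0,1],v[0,0])))
print("pad",onz(f,(336.6,207.88),.074))
for nm,uv,z in[("bTL",(280+550/4,155+68/4),.012),("bTR",(280+272/4,155+70/4),.012)]:pass
F=lambda x,y:((x-400+.5)/4-.5+280,(y+.5)/4-.5+155)
for nm,uv,z in[("base fl",F(563,281),.012),("base fr",F(677,278),.012),("ped hL",F(569,83),.04),("ped hR",F(660,82),.04),("padL",F(593,251),.08),("padR",F(672,247),.08),("padTL",F(587,178),.065),("padTR",F(661,176),.065)]:print(nm,onz(f,uv,z))
```

```text
1596 (50, 79, 422, 305)
plate (493.3363037109375, -137.51971435546875) (1239.961669921875, 1877.720458984375) ((431.5429992675781, -0.63702392578125), 886.5606689453125)Traceback (most recent call last):
  File "<stdin>", line 14, in <module>
cv2.error: OpenCV(4.12.0) /io/opencv/modules/imgproc/src/shapedescr.cpp:361: error: (-201:Incorrect size of input array) There should be at least 5 points to fit the ellipse in function 'fitEllipseNoDirect'
```

Run:
```python
import numpy as np,cv2
from h import *
f=dict(np.load("top0.npz"));im=f["frame"];V=cv2.resize(im.max(2),None,fx=1,fy=1).astype(np.float32)
def fit(C,z,lo,hi,sgn):
    P=[]
    for a in np.radians(np.arange(0,360,4)):
        if sgn>0 and 45<np.degrees(a)<115: continue
        rs=np.arange(lo,hi,.0005);uv=np.array([proj(f,[C[0]+r*np.cos(a),C[1]+r*np.sin(a),z]) for r in rs],np.float32)
        v=cv2.remap(V,uv[:,:1],uv[:,1:],cv2.INTER_LINEAR).ravel();v=cv2.GaussianBlur(v[:,None],(1,9),2).ravel()
        k=np.argmax(sgn*np.gradient(v));P.append([C[0]+rs[k]*np.cos(a),C[1]+rs[k]*np.sin(a)])
    P=np.array(P)
    for _ in range(4):
        A=np.c_[2*P,np.ones(len(P))];s=np.linalg.lstsq(A,(P**2).sum(1),rcond=None)[0];c=s[:2];R=np.sqrt(s[2]+c@c)
        e=abs(np.hypot(*(P-c).T)-R);P=P[e<max(.003,2*np.median(e))]
    return c,R,len(P)
C=onz(f,(220.3,203.4),.032)[:2]
for _ in range(2):
    p=fit(C,.032,.09,.112,-1);print("plate",p)
    b=fit(C,.014,.108,.13,1);print("base",b)
    C=(p[0]+b[0])/2
print(C)
def ang(uv,z):
    w=onz(f,uv,z)[:2]-C;return np.round(w*1000,1),np.hypot(*w)*1000,np.degrees(np.arctan2(w[1],w[0]))
full=lambda x,y:((x+.5)/4-.5+160,(y+.5)/4-.5+155)
for nm,uv,z in[("red",full(338,112),.014),("white",full(195,78),.014),("b1",full(245,68),.014),("b2",full(296,82),.014),("b4",full(366,157),.014),("b5",full(369,210),.014),("pointer in",full(209,113),.032),("pointer out",full(195,84),.032),("knob",(219.36,202.78),.084),("arm",full(88,143),.139)]:print(nm,*ang(uv,z))
bl=np.zeros(V.shape);bl[190:215,210:232]=(im.max(2)<60)[190:215,210:232]
ys,xs=np.nonzero(bl);W=np.array([onz(f,(x,y),.08)[:2] for x,y in zip(xs,ys)]);u,s,v=np.linalg.svd(W-W.mean(0));print(W.mean(0),np.degrees(np.arctan2(v[0,1],v[0,0])))
print("pad",onz(f,(336.6,207.88),.074))
F=lambda x,y:((x-400+.5)/4-.5+280,(y+.5)/4-.5+155)
F=lambda x,y:((x-400+.5)/4-.5+280,(y+.5)/4-.5+155)
for nm,uv,z in[("base fl",F(563,281),.012),("base fr",F(677,278),.012),("ped hL",F(569,83),.04),("ped hR",F(660,82),.04),("padL",F(593,251),.08),("padR",F(672,247),.08),("padTL",F(587,178),.065),("padTR",F(661,176),.065)]:print(nm,onz(f,uv,z).round(4))
```

```text
plate (array([0.51312512, 0.13543276]), np.float64(0.1032452786714377), 80)
base (array([0.51325325, 0.13574629]), np.float64(0.11823962442112802), 73)
plate (array([0.51324844, 0.13550385]), np.float64(0.10302842501337704), 81)
base (array([0.51315983, 0.13578764]), np.float64(0.11815538711269866), 73)
[0.51320413 0.13564575]
red [ 75.1 -81. ] 110.44912009293886 -47.181629919020224
white [101.5  45.7] 111.31559565592032 24.25969950644057
b1 [111.6   2. ] 111.60906089402837 1.0415527095973343
b2 [100.5 -43.3] 109.41330094833843 -23.28983550815642
b4 [  36.1 -106.8] 112.73910936870581 -71.30000005776046
b5 [ -10.3 -110.8] 111.25840138394855 -95.3110851859629
pointer in [69.4 30.6] 75.86562988022487 23.820176825517
pointer out [94.4 43.7] 104.0079521732478 24.847678653792563
knob [-1.4 -1.8] 2.2442273580537075 -128.4667593850949
arm [ 33. 118.] 122.52669755396657 74.36503772488165
[0.51201501 0.13435665] -155.23640803039748
pad [ 0.50639407 -0.26186228  0.074     ]
base fl [ 0.4478 -0.2166  0.012 ]
base fr [ 0.4532 -0.3162  0.012 ]
ped hL [ 0.6189 -0.2146  0.04  ]
ped hR [ 0.6221 -0.2934  0.04  ]
padL [ 0.4734 -0.2321  0.08  ]
padR [ 0.4787 -0.2984  0.08  ]
padTL [ 0.5355 -0.2281  0.065 ]
padTR [ 0.539  -0.2909  0.065 ]
```

The plate fit (R 103/118 mm against 104/118 nominal) gives the axis at (0.513, 0.136). The white mark and pointer sit at +24.5° in world, and red is at about −47.5°. The pad centre is (0.507, −0.262) with the treadle yawed about 3°. These agree with the given sizes, so I'll press the treadle.

```bash
cat >> h.py <<'E'
from scipy.spatial.transform import Rotation as Rn
def down(jaw_deg):
    a=np.radians(jaw_deg);x=np.array([0,0,-1.]);z=np.array([np.cos(a),np.sin(a),0]);y=np.cross(z,x)
    return Rn.from_matrix(np.c_[x,y,z]).as_quat()
E
python3 - <<'E'
from bench import env,monitor,eyes,kinematics
from h import *
s=monitor.sense();R=Rn.from_quat(s["ee_rot"]).as_matrix();print(R.round(2))
for k in(0,180):
    for d in(93,):print("press",k,kinematics.ik([.507,-.262,.13],down(d+k)))
    for a in(24.5,-47.5):print("knob",k,a,kinematics.ik([.5132,.1356,.0493],down(a+90+k)))
env.close_gripper(40)
q=min((q for q in (down(93),down(273))),key=lambda q:abs(kinematics.ik([.507,-.262,.13],q)[5]))
env.reach([.507,-.262,.13],q)
s=monitor.sense();print(s["clock"],s["position"],s["contact_force"])
f=eyes.grab_frame("scene");cv2.imwrite("pics/s1.png",f["frame"][:,:,::-1])
E
```

```text
[[-0.   -0.95  0.3 ]
 [-0.    0.3   0.95]
 [-1.    0.   -0.  ]]
press 0 [-6.82193785e-01  5.06410743e-01  1.49050169e+00 -4.44089210e-16
  1.14468022e+00 -2.30534999e+00]
knob 0 24.5 [ 3.74308341e-02  5.41454633e-01  1.68348445e+00 -4.44089210e-16
  9.16653575e-01 -1.96097116e+00]
knob 0 -47.5 [ 3.74308341e-02  5.41454633e-01  1.68348445e+00 -4.44089210e-16
  9.16653575e-01 -7.04334098e-01]
press 180 [-6.82193785e-01  5.06410743e-01  1.49050169e+00 -4.44089210e-16
  1.14468022e+00  8.36242664e-01]
knob 180 24.5 [ 3.74308341e-02  5.41454633e-01  1.68348445e+00 -4.44089210e-16
  9.16653575e-01  1.18062149e+00]
knob 180 -47.5 [ 3.74308341e-02  5.41454633e-01  1.68348445e+00 -4.44089210e-16
  9.16653575e-01  2.43725856e+00]
3.8333 [ 0.50728823 -0.26137923  0.13009527] [-0.1543063   0.97910758 -0.2795063 ]
```

View pics/s1.png

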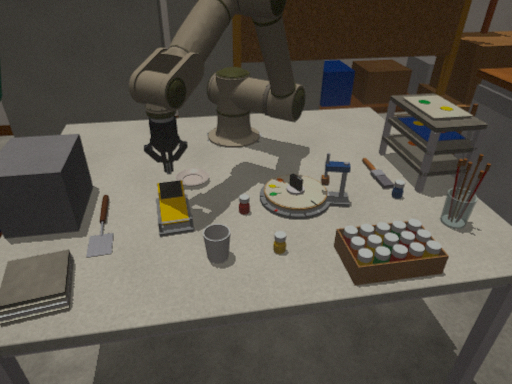

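The shut gripper hangs above the black pad at (170,188), and everything else is undisturbed. Pressing in stages now, with a guard.

Run:
```python
from bench import env,monitor,eyes
from h import *
x,y=.507,-.262
env.movel([x,y,.085],velocity=.1,guard=8)
for z in (.07,.06,.052,.048,.045,.043,.041,.039,.037,.035):
    g=env.movel([x,y,z],velocity=.03,guard=22)
    s=monitor.sense();fz=s["contact_force"][2];print(z,g,s["position"].round(4),s["contact_force"].round(1),round(s["clock"],2))
    if g or fz>20:break
f=eyes.grab_frame("scene");cv2.imwrite("pics/s2.png",f["frame"][:,:,::-1])
s=monitor.sense();print(s["contact_force"])
a=f["frame"][120:220,130:370][:,:,::-1];cv2.imwrite("pics/s2z.png",cv2.resize(a,None,fx=3.3,fy=3.3))
```

```text
0.07 False [ 0.507  -0.2621  0.0702] [-1.6  0.4  4.8] 5.13
0.06 False [ 0.507  -0.2622  0.0604] [-3.8 -0.9  6.1] 5.62
0.052 False [ 0.5069 -0.2624  0.0526] [-4.7 -0.4  9.6] 6.03
0.048 False [ 0.507  -0.2624  0.0487] [-4.3 -1.1 10.4] 6.32
0.045 False [ 0.5071 -0.2625  0.0459] [-4.4  0.1 10.2] 6.57
0.043 False [ 0.5071 -0.2626  0.0454] [-9.9  2.1 25.5] 6.82
[-10.00377329   1.75101427  24.85746492]
```

View pics/s2z.png

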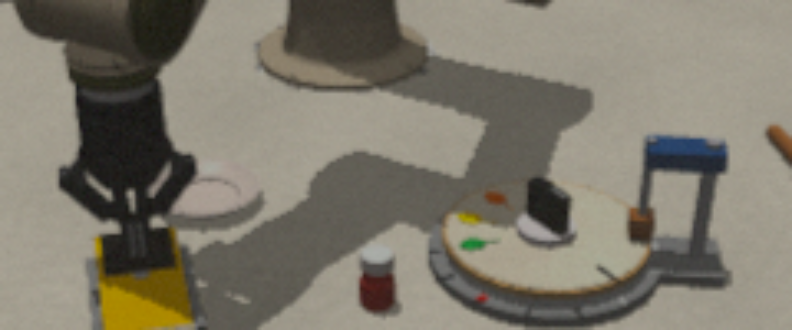

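The force jumped from 10 to 25 N at 45.4 mm, so the stop is reached. The picture shows the brown stamp down at the plate's edge, (640,222) in the zoom. Now I'll lift slowly, check that the pedal comes back up, and go over the knob.

Run:
```python
from bench import env,monitor,eyes,kinematics
from h import *
env.movel([.507,-.262,.09],velocity=.05)
env.movel([.507,-.262,.22],velocity=.2)
print(monitor.sense()["contact_force"])
env.release()
env.reach([.5132,.1356,.20],down(24.5+90))
s=monitor.sense();print(s["clock"],s["position"],s["joints"].round(2),s["contact_force"])
for n in("scene","wrist"):
    f=eyes.grab_frame(n);np.savez(n+"3.npz",**f);im=f["frame"][:,:,::-1]
    if n=="scene": im=cv2.resize(im[120:245,130:370],None,fx=3.3,fy=3.3)
    cv2.imwrite(f"pics/{n}3.png",im)
```

```text
[-0.4565584   0.90465357 -0.04675088]
11.9167 [0.51332623 0.13532722 0.20002213] [ 0.04  0.35  1.53 -0.    1.26 -1.96] [ 0.99477204 -0.32465275  0.08964679]
```

View pics/scene3.png

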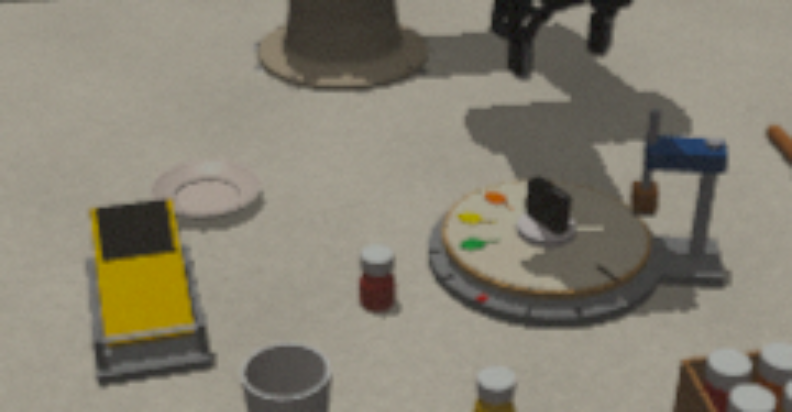

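View pics/wrist3.png

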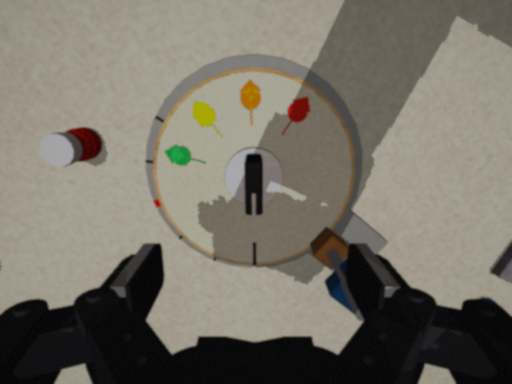

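The pedal and the stamp are fully up again, with the pad high and the brown stamp raised to (645,195). In the wrist view the knob (254,155–213) and pointer (254,253) line up with the jaws. I'll check the centring numerically, then grip.

Run:
```python
from bench import env,monitor,eyes,kinematics
from h import *
f=dict(np.load("wrist3.npz"));im=f["frame"]
m=np.zeros(im.shape[:2],np.uint8);m[148:218,238:272]=(im.max(2)<40)[148:218,238:272]
xs=np.nonzero(m)[1];print(xs.min(),xs.max())
for uv in[(254,155),(254,214),((xs.min()+xs.max())/2,205)]:print("knob top",onz(f,uv,.084))
a=onz(f,(254,244),.032)[:2];b=onz(f,(254,262),.032)[:2];d=b-a;print("pointer",a,b,np.degrees(np.arctan2(d[1],d[0])), np.degrees(np.arctan2(*(b-[.5132,.1356])[::-1])))
r=onz(f,(157.5,203),.014)[:2]-[.5132,.1356];print("red",np.hypot(*r),np.degrees(np.arctan2(r[1],r[0])))
```

```text
246 261
knob top [0.488839   0.12367854 0.084     ]
knob top [0.5369613  0.14561579 0.084     ]
knob top [0.5294524 0.141708  0.084    ]
pointer [0.5866954  0.16811721] [0.60681677 0.17728983] 24.506559757992136 24.004576260964697
red 0.11566217794984968 -45.8159116385729
```

Run:
```python
from bench import env,monitor,eyes,kinematics
from h import *
p=[.513,.1352]
q=down(24.5+90)
print(env.movel([*p,.12],velocity=.12,frame=q,guard=10))
print(env.movel([*p,.0493],velocity=.06,guard=8))
s=monitor.sense();print(s["position"],s["contact_force"])
env.close_gripper(40);env.hold(.2)
s=monitor.sense();print(s["clock"],s["position"],s["contact_force"],s["ft_torque"],s["finger_gap"],s["joints"].round(4))
f=eyes.grab_frame("scene");im=cv2.resize(f["frame"][120:245,130:370][:,:,::-1],None,fx=3.3,fy=3.3);cv2.imwrite("pics/s4.png",im)
```

```text
False
False
[0.51324621 0.13523666 0.04966855] [ 0.2076569  -0.41851529 -0.61724995]
14.9917 [0.51346241 0.13421557 0.04955328] [ 1.14767084 -7.4811097   1.85268922] [-0.69901362  0.05442506 -0.01728538] 0.17633904294438463 [ 3.5400e-02  5.4070e-01  1.6840e+00 -1.7000e-03  9.1620e-01 -1.9617e+00]
```

View pics/s4.png

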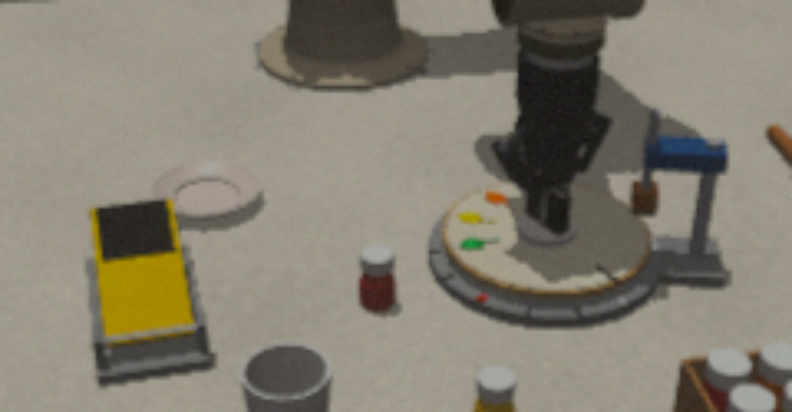

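The gripper holds the knob (gap about 15 mm), with a small sideways force from about 1 mm of offset. I'll relieve that, then turn in small steps while logging the torque.

Run:
```python
from bench import env,monitor,eyes,kinematics
from h import *
c=[.5136,.1336,.0495]
env.movel(c,velocity=.03);s=monitor.sense();print(s["position"].round(4),s["contact_force"].round(1),s["ft_torque"].round(2))
q0=kinematics.ik(c,down(24.5+90));n=0
for a in list(range(4,65,4)):
    q=q0.copy();q[5]+=np.radians(a);env.set_joints(q)
    s=monitor.sense();print(a,np.degrees(s["joints"][5]-q0[5]).round(2),s["contact_force"].round(1),s["ft_torque"].round(3),round(s["clock"],2))
```

```text
[0.5135 0.1342 0.0495] [-1.1  4.3  1. ] [ 0.84  0.14 -0.01]
4 4.02 [-0.5  6.6  0.9] [1.071 0.175 0.068] 15.54
8 8.02 [-2.2  7.8  1.5] [1.139 0.189 0.116] 15.79
12 12.02 [-1.3  7.7  1.5] [1.321 0.185 0.006] 16.04
16 16.04 [-2.5  9.5  2.6] [ 1.379  0.185 -0.023] 16.29
20 20.03 [-0.3  9.9  1.7] [ 1.517  0.207 -0.104] 16.54
24 24.02 [-1.5 11.8  0.9] [1.767 0.201 0.024] 16.79
28 28.01 [-1.3 12.7  1.2] [1.815 0.118 0.087] 17.04
32 32.01 [-0.8 14.6  0.2] [2.061 0.078 0.058] 17.29
36 36.03 [-0.6 14.7  0.9] [2.113 0.051 0.07 ] 17.54
40 40.03 [-0.7 14.7 -0.3] [ 2.259  0.037 -0.01 ] 17.79
44 44.03 [ 0.6 17.4 -0.8] [ 2.431 -0.019 -0.093] 18.04
48 48.02 [ 1.1 18.  -0.1] [ 2.53  -0.193 -0.031] 18.29
52 52.01 [ 1.5 18.6 -0.8] [ 2.718 -0.205  0.096] 18.54
56 56.01 [ 0.6 20.1 -1.2] [ 2.832 -0.266  0.137] 18.79
60 60.03 [ 2.1 21.3 -1.9] [ 2.878 -0.302 -0.022] 19.04
64 64.03 [ 3.2 22.8 -2.9] [ 3.132 -0.461 -0.087] 19.29
```

The torque swings with a 24° period and crosses zero near 24 and 48, so that's two clicks counted. The sideways force has grown to 23 N, so I'll shift the target +y to relieve it, then finish the last degrees.

Run:
```python
from bench import env,monitor,eyes,kinematics
from h import *
def go(c,a):
    q=kinematics.ik(c,down(24.5+90-a));env.set_joints(q);s=monitor.sense()
    print(a,np.round(c,4),s["position"].round(4),s["joints"][5].round(3),s["contact_force"].round(1),s["ft_torque"].round(3),round(s["clock"],2))
    return s
c=np.array([.5136,.1336,.0495])
for a,dy in((64,.001),(64,.002),(66,.0025),(68,.003),(70,.003),(72,.003)):
    s=go(c+[0,dy,0],a)
env.hold(.3);s=monitor.sense();print(s["contact_force"].round(1),s["ft_torque"].round(3),s["finger_gap"])
for n in("top","wrist","scene"):
    f=eyes.grab_frame(n);np.savez(n+"5.npz",**f);im=f["frame"][:,:,::-1]
    if n=="top":im=cv2.resize(im[140:260,150:270],None,fx=5,fy=5,interpolation=cv2.INTER_CUBIC)
    if n=="scene":im=cv2.resize(im[120:245,130:370],None,fx=3.3,fy=3.3)
    cv2.imwrite(f"pics/{n}5.png",im)
```

```text
64 [0.5136 0.1346 0.0495] [0.5138 0.1366 0.0495] -0.846 [ 2.6 15.  -2.2] [ 2.127 -0.321 -0.114] 19.54
64 [0.5136 0.1356 0.0495] [0.5138 0.1366 0.0495] -0.844 [ 2.4  8.4 -1.3] [ 1.316 -0.309 -0.09 ] 19.79
66 [0.5136 0.1361 0.0495] [0.5139 0.1366 0.0495] -0.808 [ 2.3  6.7 -0.4] [ 1.056 -0.344 -0.046] 20.04
68 [0.5136 0.1366 0.0495] [0.5139 0.1367 0.0495] -0.773 [ 2.5  4.  -1.9] [ 0.742 -0.504 -0.123] 20.29
70 [0.5136 0.1366 0.0495] [0.514  0.1368 0.0496] -0.738 [ 3.1  4.2 -1.9] [ 0.802 -0.557 -0.088] 20.54
72 [0.5136 0.1366 0.0495] [0.514  0.1368 0.0496] -0.703 [ 3.2  4.6 -3.1] [ 0.839 -0.59  -0.053] 20.79
[ 3.9  5.  -3.3] [ 0.79  -0.607  0.013] 0.18108353815192324
```

View pics/top5.png

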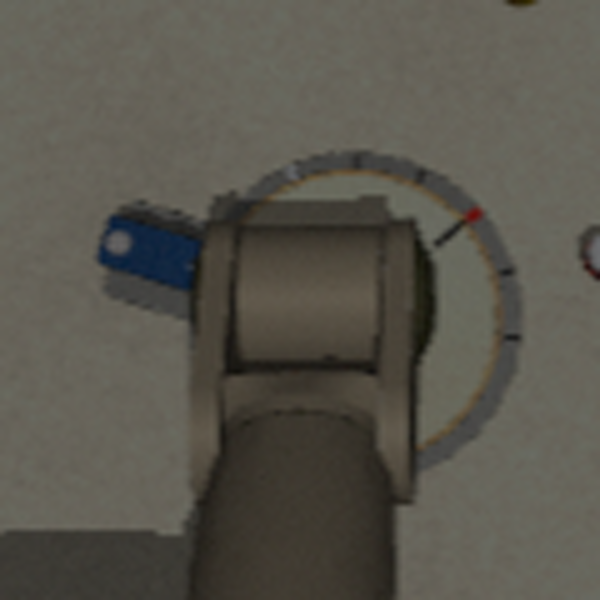

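View pics/scene5.png

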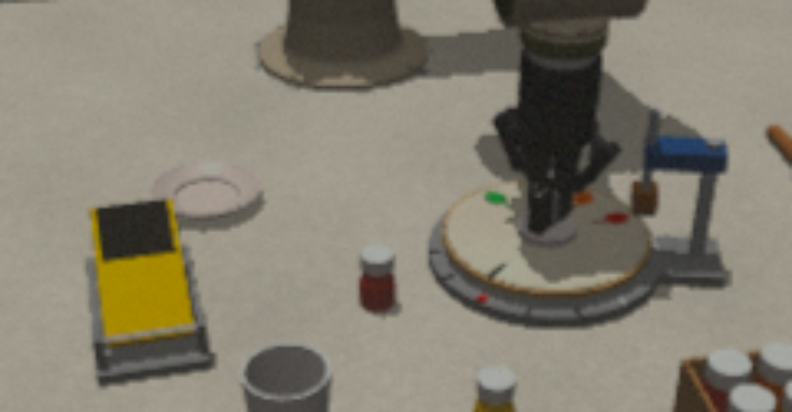

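View pics/wrist5.png

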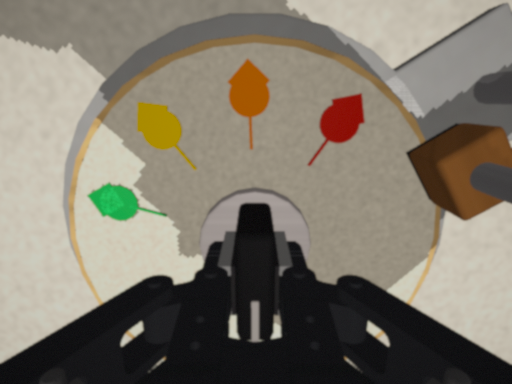

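The top view shows the pointer (437,245)→(468,219) meeting the red mark at (475,214). I'll check the angle numerically, then hand in.

Run:
```python
from bench import monitor,job
from h import *
f=dict(np.load("top5.npz"));C=np.array([.5132,.1356])
F=lambda x,y:((x+.5)/5-.5+150,(y+.5)/5-.5+140)
for n,p,z in(("in",(437,245),.032),("out",(466,221),.032),("red",(475,214),.014)):
    w=onz(f,F(*p),z)[:2]-C;print(n,np.hypot(*w),np.degrees(np.arctan2(w[1],w[0])))
s=monitor.sense();print(s["clock"],s["ft_torque"],s["finger_gap"])
job.hand_in();print("ok")
```

```text
in 0.07736353047007154 -47.81574411401906
out 0.10354812441473454 -48.015965834616026
red 0.11219875992449777 -47.4201721042472
21.2417 [ 0.84164631 -0.64097084  0.0394577 ] 0.17741888946870724
the job is handed in; nothing more can be done
ok
```

I pressed the treadle down to its stop, let it spring back, and turned the knob clockwise to the third stop. I handed the job in at 21.2 s with the gripper still holding the knob.

- **Treadle:** the force jumped from 10 to 25 N with the pad at about 45 mm, so it was on its stop. The picture at that moment showed the stamp down, and a later one showed the pedal and stamp fully back up.
- **Knob:** I turned it 72° from home. The torque readings showed two full clicks, at about 24° and 48°, before it settled into the third with almost no torque left. In the last top view the pointer is at −47.9° and the red mark at −47.4°, which agree within measuring error.
- **Sideways force:** while turning, the sideways force on the gripper rose to about 23 N because the grip was slightly off the turning axis. I shifted the hold point about 3 mm before the last few degrees, and it dropped to about 6 N.
- **Other items:** the dish, cup, and the red and yellow pots look unmoved in the pictures I viewed. I did not compare every bystander by measurement.

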